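# Empty the battery pots

## Robot

A 6-joint arm with a two-finger parallel gripper is mounted at the origin on the work surface. World frame = base frame: x ahead of the robot, y to its left, z up, the work surface at z = 0. Lengths are in mm, angles in rad, forces in N, time in s.
With the tool pointing down it reaches from about 275 to 750 mm from the base axis. Payload 10.2 kg.
Tool frame: the origin (TCP) lies midway between the tips of the shut fingers; the grasp point (between the pads) lies 19 mm behind it; z points along the fingers, y is the direction in which the jaws open and shut (so a half turn about z gives the same grasp; the last joint's range is limited). The gripper opens to 85 mm and grips with 20 to 120 N. Pads are 22 mm wide; open, the fingers measure 114 mm over their backs; the gripper's body (76 mm by 85 mm) begins 54 mm behind the grasp point. The pads swing forward as they close: fully open they stand 13 mm farther back than shut.
Start: joints at [1.021, 0.313, 1.498, -0, 1.331, -0.223], TCP at [168.545, 497.216, 231.294] pointing down, gripper open.
Joint ranges: [-2.94, 2.94], [-0.97, 2.17], [0.19, 2.56], [-1.23, 4.37], [0.02, 3.11], [-2.88, 2.88]. Speed limits (rad/s): [2.39, 2.39, 3.01, 3.14, 3.14, 3.14].

## Interface

Orientations are given as a unit quaternion [w, x, y, z].
In Python, from rig import sense, optics, ctrl gives the robot as it stands.
- The arm moves only by the tool play_rows, never from a script. Its argument "plan" is a list of rows, each a list of 7 numbers: the shift along the world's x, y, z in mm, then the turn, a rotation vector about the world's x, y, z in rad, then the opening, from -1 (shut) to 1 (fully open), so that 0 is half open. A call has 1 to 5 rows; each row shifts and turns the pose as measured when the row begins; what a row does not reach is not made up. A row lasts 1/12 s, in which the tool goes at most 41.7 mm and 7.16 degrees, less where a joint would pass 70% of its speed; a pose out of reach is approached as far as the arm can. A call is refused whole if a number of a shift passes 41.7 or a number of a turn 0.125, either way. A call with a gripper value outside its range is refused whole. The fingers move at their own pace and stop on an object; "grip_force" is the grip in N (left out, the last holds). Time passes only in rows, so rows that do not move let the fingers close. It gives the time, the measured TCP pose, the force and the opening at its end, in the units of the state.
- sense(): the state, without advancing time (a new reading comes with each control period).
- optics.capture(name): name is "side" or "top" or "wrist"; returns a dict with "img" (420x560x3 uint8, blue, green, red), "fx", "fy", "cx", "cy" (pixels), "world_to_cam" (4x4, takes a point from world to camera coordinates). Camera axes: x right, y up, looking along -z (the intrinsics and any distortion apply to the point x, -y, -z); pixel columns grow to the right and rows downward; lengths in mm; the calibration is good to about 2 mm. A picture is of the moment at which its call begins. There is no depth.
- ctrl.finish_job(): hands the job in, once; it reports no verdict.
The state is a dict: "time_s": time; "joints": joint angles; "dq": joint speeds; "tau": joint torques, N m; "eef_pos": TCP position; "ee_rot": TCP orientation; "force": force on the tool from outside, world axes, zero at the start; "wrist_torque": the same for the moment, N m; "grip_width": opening from 0.0 (shut) to 1.0 (fully open).
Only numpy, scipy, OpenCV 4.12 (cv2) and the standard library are available. Lean on these libraries where they do the work, as an engineer would, in place of code of your own. Each camera call takes 0.05 s, during which the arm holds its last target. There are 200 camera calls.

## Task

Some of the three lidded grey pots still have a battery inside, which you cannot see. Judge by lifting them which ones are loaded, tip the battery out of each loaded pot into the steel tray, and leave all three pots standing upright in the middle of their own cork coasters. Do not tip a pot that is empty, and leave the other things on the table where they are.

Things in the scene. Friction and masses are not known exactly. Their poses are not given: they have to be found in the camera images.
- pot_a_center (a point): Pot A: lidded grey plastic pot, an upright box 112 mm deep (its x), 58 mm wide (its y), 110 mm high, with flat parallel sides 58 mm apart to grip. This point is its centre, 55 mm above its underside; z is up. Its mouth is high at the front (-x): the front wall is 67 mm high, a fixed lid covers only the rear 66 mm of the top. Starts on coaster A, mouth roughly towards the robot (its x within 0.45 rad of the robot's).
- pot_b_center (a point): Pot B: same as pot A outside, same point and axes; starts on coaster B. Inside each pot a smooth ramp, 45 degrees from vertical, rises from the floor to the sill of the mouth. Tip a pot 75 to 90 degrees towards its -x side and a battery slides down the ramp and drops from the sill, landing 10 to 80 mm further out on the mouth side.
- pot_c_center (a point): Pot C: same as pot A outside, same point and axes; starts on coaster C. An empty pot weighs about 140 g (10 percent either way), a battery about 145 g more. Which pots hold a battery changes every time; never more than one to a pot.
- coaster_a_top (a point): Coaster A: fixed flat cork pad, 130 mm (x) by 100 mm (y), 4 mm thick; this point is the centre of its top, where the centre of pot A's underside belongs.
- coaster_b_top (a point): Coaster B: fixed flat cork pad, 130 mm (x) by 100 mm (y), 4 mm thick; this point is the centre of its top, where the centre of pot B's underside belongs.
- coaster_c_top (a point): Coaster C: fixed flat cork pad, 130 mm (x) by 100 mm (y), 4 mm thick; this point is the centre of its top, where the centre of pot C's underside belongs.
- tray_in (a point): Collecting tray: fixed open steel tray, 180 mm (x) by 220 mm (y) outside, walls 50 mm high and 4 mm thick; this point is the centre of its inner floor. It starts empty. The batteries are round cells, 33 mm across and 60 mm long, each standing hidden in the rear of its pot.
- flat_battery_mid (a point): Bystander: flat yellow and black battery standing on edge, 22 x 62 x 65 mm; this point is its centre.
- screwdriver_grip (a point): Bystander: black-handled screwdriver, 170 mm long, lying along its x; this point is on its handle.
There are look-alikes about, which are no part of the job. Leave any yellow look-alike of the part that bears pot_b_center alone.

How it is judged (in metres and radians):
At the end, for the whole second after the job is handed in: Every battery lies inside the tray, and all three pots stand still and upright (within 0.1 rad), each within 25 mm of the middle of its own coaster (which way the mouth then faces does not matter) (x of cell_a_c0 in the frame of tray_in between -0.086 and 0.086 m and y of cell_a_c0 in the frame of tray_in between -0.106 and 0.106 m and z of each of cell_a_c0, cell_b_c0 in the frame of tray_in below 0.06 m and x of cell_b_c0 in the frame of tray_in between -0.086 and 0.086 m and y of cell_b_c0 in the frame of tray_in between -0.106 and 0.106 m and horizontal distance between pot_a_center and coaster_a_top below 0.025 m and angle between each of pot_a_center, pot_b_center, pot_c_center's own z axis and vertical below 0.1 rad and height (world z) of each of pot_a_center, pot_b_center, pot_c_center below 0.068 m and linear speed of each of pot_a, pot_b, pot_c below 0.02 m/s and horizontal distance between pot_b_center and coaster_b_top below 0.025 m and horizontal distance between pot_c_center and coaster_c_top below 0.025 m); the robot touches nothing.
It fails at once if a pot that was empty from the start is tipped by more than 0.7 rad (40 degrees) ((angle between pot_a_center's own z axis and vertical above 0.7 rad and horizontal distance between vacant_g and coaster_a_top below 0.07 m) or (angle between pot_b_center's own z axis and vertical above 0.7 rad and horizontal distance between vacant_g and coaster_b_top below 0.07 m) or (angle between pot_c_center's own z axis and vertical above 0.7 rad and horizontal distance between vacant_g and coaster_c_top below 0.07 m)).
It fails at once if a bystander (flat battery, screwdriver) is moved by more than 40 mm (distance of any of flat_battery_mid, screwdriver_grip from where it was at the start of the episode above 0.04 m).
It also fails if it takes over 72 s, if anything falls off the work surface, if the arm or the gripper's body presses on something with over 40 N, if the wrist force passes 120 N, or if a joint passes its speed limit or range.

## Working session

There is one attempt and no reset: what is moved stays moved. The work goes in short steps, Python scripts to look and compute and a tool call to move; the robot and the scene stay as the last step left them, time stands still between calls to the robot, and variables do not carry over. Pictures are saved under pics/ and viewed, about 8 in all and at most 12, crops included, and the job is handed in when it is done.

Besides the shell and the picture viewer there is one more tool, called after "Call:" as name([rows], argument=value, ...), one row to a line, values as JSON. play_rows: Moves the arm, as the interface text tells. Its arguments: {"type":"object","properties":{"plan":{"type":"array"},"grip_force":{"type":"number"}},"required":["plan"]}

```bash
mkdir -p pics; ls; cat > h.py <<'E'
import numpy as np, cv2
from rig import sense, optics, ctrl
def cap(n,f=None):
    d=optics.capture(n)
    if f: cv2.imwrite('pics/'+f,d['img'])
    return d
def proj(d,P):
    P=np.atleast_2d(P); W=np.array(d['world_to_cam'])
    c=(W@np.c_[P,np.ones(len(P))].T).T[:,:3]
    return np.c_[d['cx']+d['fx']*c[:,0]/-c[:,2], d['cy']+d['fy']*-c[:,1]/-c[:,2]]
def ray(d,uv,z):
    W=np.array(d['world_to_cam']); R=W[:3,:3]; o=-R.T@W[:3,3]
    out=[]
    for u,v in np.atleast_2d(uv):
        r=R.T@np.array([(u-d['cx'])/d['fx'],-(v-d['cy'])/d['fy'],-1])
        out.append(o+r*(z-o[2])/r[2])
    return np.array(out)
E
python3 - <<'E'
from h import *
for n in ['top','side']:
    d=cap(n,n+'0.png'); print(n,[k for k in d],d['fx'],d['cx'],d['cy']); print(np.round(d['world_to_cam'],3))
    cv2.imwrite('pics/%s0b.png'%n,cv2.resize(d['img'],(800,600)))
print(sense())
E
```

```text
pics
top ['img', 'fx', 'fy', 'cx', 'cy', 'world_to_cam'] 437.91727971601676 291.8628627779018 213.69767287559907
[[ 1.000000e-03 -1.000000e+00  4.000000e-03 -1.296200e+01]
 [ 9.960000e-01  1.000000e-03  9.300000e-02 -5.281240e+02]
 [-9.300000e-02  4.000000e-03  9.960000e-01 -1.030047e+03]
 [ 0.000000e+00  0.000000e+00  0.000000e+00  1.000000e+00]]
side ['img', 'fx', 'fy', 'cx', 'cy', 'world_to_cam'] 444.11495803393393 278.03246182004364 212.23741349050482
[[ 9.51000e-01 -3.11000e-01 -6.00000e-03 -4.83142e+02]
 [ 2.18000e-01  6.52000e-01  7.26000e-01 -1.81786e+02]
 [-2.22000e-01 -6.91000e-01  6.88000e-01 -8.81320e+02]
 [ 0.00000e+00  0.00000e+00  0.00000e+00  1.00000e+00]]
{'time_s': 0.1, 'joints': array([ 1.02057552e+00,  3.13424611e-01,  1.49829761e+00, -1.04898490e-05,
        1.33099030e+00, -2.23375674e-01]), 'dq': array([-0.00033483, -0.00058084, -0.00215994,  0.00055643, -0.00180861,
       -0.00031084]), 'tau': array([ 2.97994229e-03, -4.12900436e+01, -2.60140836e+01, -1.40398720e-04,
        3.07035181e-03, -5.87080217e-05]), 'eef_pos': array([168.44786884, 497.02828404, 230.8005619 ]), 'ee_rot': array([-2.06502953e-04,  1.62694861e-01,  9.86676273e-01, -5.20487535e-04]), 'force': array([-0.45593658, -0.58948457,  0.88664897]), 'wrist_torque': array([ 0.00200388, -0.01688623, -0.06285903]), 'grip_width': 1.0014798271584102}
```

View pics/top0b.png

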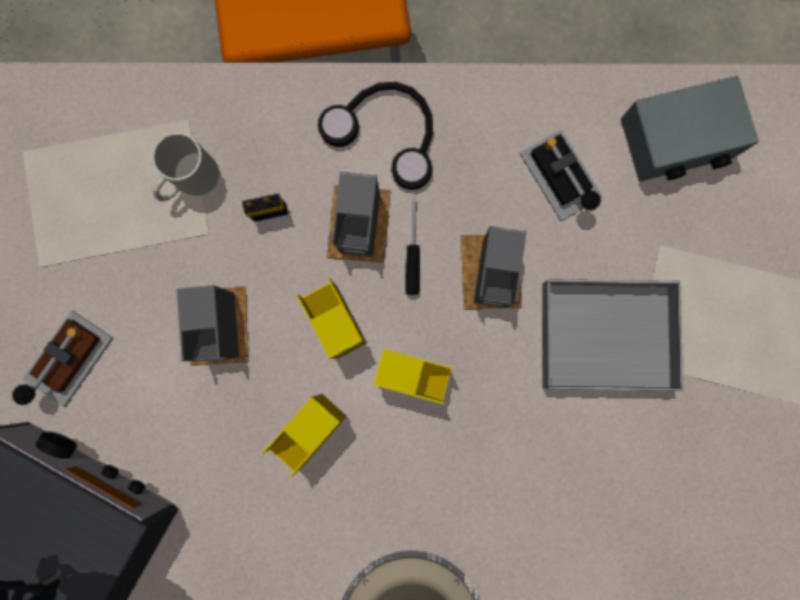

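View pics/side0b.png

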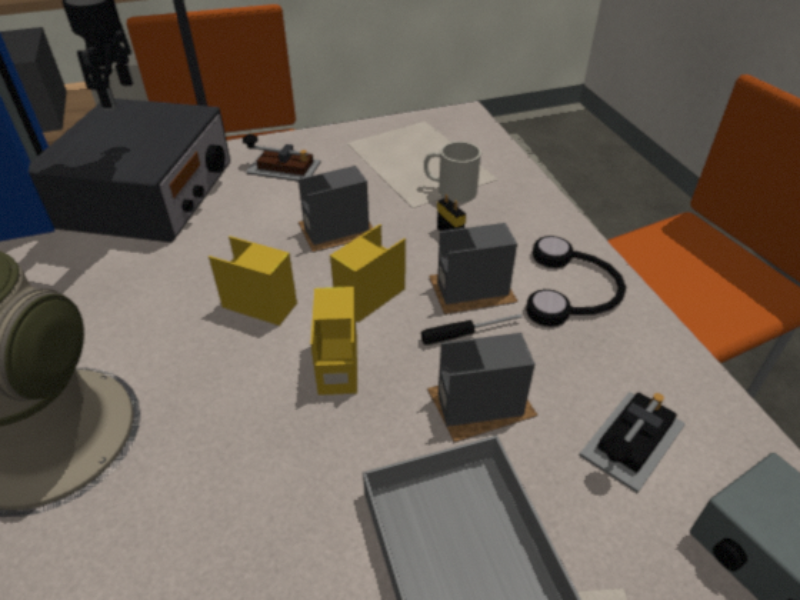

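The top view shows three grey pots on cork at (208,323), (357,212) and (501,268) in the 800x600 picture. There are three yellow look-alikes near (330,318), (413,376) and (306,432), with the tray at (612,335), the flat battery at (265,207) and the screwdriver at (412,250). The grey, cork-standing pots are the ones meant. I'll confirm that in a crop.

```bash
python3 - <<'E'
from h import *
im=cv2.imread('pics/top0.png')
t=[]
for (u,v) in [(148,227),(251,153),(345,188)]:
    c=im[v-36:v+36,u-32:u+32]; t.append(cv2.resize(c,None,fx=8.3/2,fy=8.3/2,interpolation=cv2.INTER_CUBIC))
    c=None
cv2.imwrite('pics/crop1.png',np.hstack([cv2.convertScaleAbs(x,alpha=1.5) for x in t]))
print(t[0].shape)
E
```

```text
(299, 266, 3)
```

View pics/crop1.png

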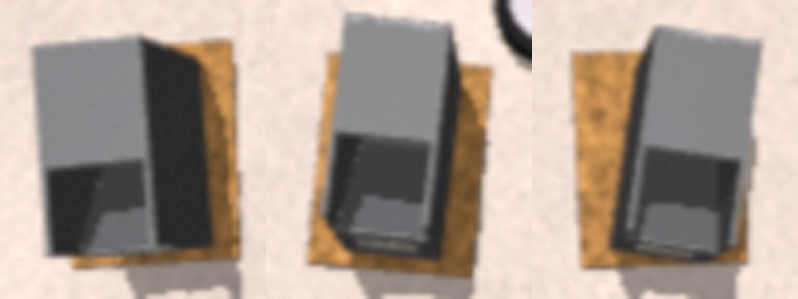

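```bash
cat > fit.py <<'E'
from h import *
from scipy.optimize import least_squares
d=cap('top')
off=[(116,191),(219,117),(313,152)]
lid=[dict(rl=(33,45),rr=(141,37),mr=(145,158),ml=(47,168)),dict(rl=(79,14),rr=(187,25),mr=(167,143),ml=(70,133)),dict(rl=(124,27),rr=(229,41),mr=(209,160),ml=(112,148))]
co=[dict(rr=(232,41),fr=(240,259),fl=(73,268)),dict(rl=(63,53),rr=(226,67),fr=(205,275),fl=(42,262)),dict(rl=(39,52),fl=(51,268),fr=(215,262))]
L=dict(rl=(56,29),rr=(56,-29),mr=(-10,-27),ml=(-10,27)); C=dict(rl=(65,50),rr=(65,-50),fr=(-65,-50),fl=(-65,50))
def fit(pts,M,o,z):
    uv=np.array([np.array(v)/4.155+o for v in pts.values()]); m=np.array([M[k] for k in pts]); X=ray(d,uv,z)[:,:2]
    def f(p):
        c,s=np.cos(p[2]),np.sin(p[2]); return (m@np.array([[c,s],[-s,c]])+p[:2]-X).ravel()
    r=least_squares(f,[*X.mean(0),0]); return np.round(r.x,2), np.round(np.sqrt(np.mean(r.fun**2)),1)
for i in range(3): print('pot',fit(lid[i],L,np.array(off[i]),114),'coaster',fit(co[i],C,np.array(off[i]),4))
uv=np.array([(543,281),(680,281),(681,389),(543,389)])*.7
print(ray(d,uv,50), ray(d,uv,50).mean(0))
print('flat',ray(d,np.array([[265,203]])*.7,65),'drv',ray(d,np.array([[414,200],[411,294],[413,247]])*.7,10))
print('yellow',ray(d,np.array([[330,290],[410,372],[310,425]])*.7,110))
E
python3 fit.py
```

```text
pot (array([4.9239e+02, 3.2420e+02, 1.0000e-01]), np.float64(0.8)) coaster (array([4.9443e+02, 3.2801e+02, 6.0000e-02]), np.float64(1.0))
pot (array([ 6.7178e+02,  8.6150e+01, -1.1000e-01]), np.float64(0.5)) coaster (array([ 6.7299e+02,  8.8710e+01, -9.0000e-02]), np.float64(1.2))
pot (array([ 5.8457e+02, -1.4586e+02, -1.4000e-01]), np.float64(0.6)) coaster (array([ 5.9001e+02, -1.4045e+02,  4.0000e-02]), np.float64(0.8))
[[ 566.39647774 -220.48042476   50.        ]
 [ 566.77624079 -447.35097202   50.        ]
 [ 389.52501318 -442.20949682   50.        ]
 [ 389.31861473 -217.34205921   50.        ]] [ 478.00408661 -331.8457382    50.        ]
flat [[692.95959174 238.0010636   65.        ]] drv [[713.18849967  -7.02113696  10.        ]
 [548.90977219  -2.13527736  10.        ]
 [630.46660023  -5.42313839  10.        ]]
yellow [[543.76376453 123.02982598 110.        ]
 [417.3603132   -1.37031987 110.        ]
 [337.0546915  150.52151176 110.        ]]
```

Pots fit well: residuals are about 1 mm, and all three sit within 8 mm of their coaster middles. In the crop, the grey pots on cork are confirmed as the targets and the yellow ones don't match. Moving above the left pot.

Call:
play_rows([
  [34,-17,0,0,0,0.043,1],
  [34,-17,0,0,0,0.043,1],
  [34,-17,0,0,0,0.043,1],
  [34,-17,0,0,0,0.043,1],
  [34,-17,0,0,0,0.043,1],
], grip_force=70)

```text
time_s: 0.57
eef_pos: [337.7, 410.6, 230.0]
ee_rot: [-0.002, 0.046, 0.999, -0.001]
force: [0.4, 0.8, 0.9]
grip_width: 1.001
```

Call:
play_rows([
  [34,-17,-4,0,0,0.043,1],
  [34,-17,-4,0,0,0.043,1],
  [34,-17,-4,0,0,0.043,1],
  [34,-17,-4,0,0,0.043,1],
  [0,0,0,0,0,0,1],
])

```text
time_s: 0.98
eef_pos: [484.4, 334.1, 212.0]
ee_rot: [-0.002, -0.043, 0.999, -0.002]
force: [-0.3, 0.2, 0.2]
grip_width: 1.0
```

```bash
cat >> h.py <<'E'
from scipy.spatial.transform import Rotation as Ro
import json
def st(tgt=None):
    s=sense(); q=s['ee_rot']; R=Ro.from_quat([q[1],q[2],q[3],q[0]]).as_matrix()
    print('t',round(s['time_s'],2),'p',np.round(s['eef_pos'],1),'z',np.round(R[:,2],3),'y az',round(np.arctan2(R[1,1],R[0,1])%np.pi,3),'F',np.round(s['force'],2),'w',round(s['grip_width'],3),'q',np.round(s['joints'],3))
    open('log.txt','a').write(json.dumps([list(map(float,s[k])) for k in('joints','eef_pos','ee_rot','force','tau')])+'\n')
    if tgt is not None: print('d',np.round(np.array(tgt[:3])-s['eef_pos'],1),'dyaw',round((tgt[3]-np.arctan2(R[1,1],R[0,1])+np.pi/2)%np.pi-np.pi/2,3))
def F(n=8):
    a=[]
    for i in range(n): optics.capture('wrist'); a.append(sense()['force'])
    print('F',np.round(np.mean(a,0),2),np.round(np.std(a,0),2))
E
python3 -c "
from h import *
st((500,325,63,1.671))"
```

```text
t 0.98 p [484.4 334.1 212. ] z [-0.003 -0.003 -1.   ] y az 1.657 F [-0.26  0.22  0.16] w 1.0 q [ 0.406  0.47   1.322 -0.002  1.354 -1.251]
d [  15.6   -9.1 -149. ] dyaw 0.014
```

Call:
play_rows([
  [8,-5,-20,0,0,0.014,1],
  [8,-4,-32,0,0,0,1],
  [0,0,-32,0,0,0,1],
  [0,0,-10,0,0,0,1],
  [0,0,0,0,0,0,1],
])

```text
time_s: 1.4
eef_pos: [502.8, 322.8, 114.5]
ee_rot: [-0.001, -0.048, 0.999, -0.001]
force: [0.0, -0.8, 1.0]
grip_width: 0.999
```

```bash
python3 -c "
from h import *
F(8); st((500,325,63,1.671)); d=cap('wrist','w1.png')"
```

```text
F [ 0.26 -0.03  0.22] [0.71 0.25 0.53]
t 1.8 p [504.  323.4 117.6] z [ 0.003 -0.    -1.   ] y az 1.668 F [ 1.25 -0.25 -0.02] w 0.999 q [ 0.376  0.576  1.411 -0.002  1.151 -1.291]
d [ -4.    1.6 -54.6] dyaw 0.003
```

View pics/w1.png

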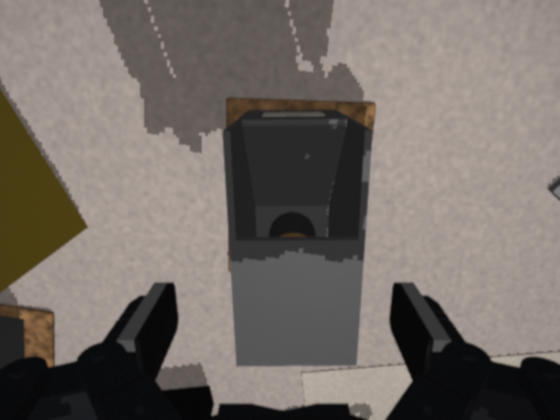

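The pot sits centred between the fingers: its lid spans px 235–358 and the fingers are at 175 and 395. Descending and gripping.

Call:
play_rows([
  [-2,1,-20,0,0,0,1],
  [-2,0,-22,0,0,0,1],
  [0,0,-12,0,0,0,1],
  [0,0,0,0,0,0,-1],
  [0,0,0,0,0,0,-1],
])

```text
time_s: 2.27
eef_pos: [501.0, 325.2, 64.7]
ee_rot: [0.004, -0.049, 0.999, 0.001]
force: [0.2, 2.8, 2.3]
grip_width: 0.747
```

Call:
play_rows([
  [0,0,0,0,0,0,-1],
  [0,0,0,0,0,0,-1],
  [0,0,0,0,0,0,-1],
  [0,0,0,0,0,0,-1],
  [0,0,0,0,0,0,-1],
])

```text
time_s: 2.68
eef_pos: [501.7, 325.6, 67.4]
ee_rot: [0.006, -0.049, 0.999, 0.001]
force: [0.4, -0.4, -2.2]
grip_width: 0.671
```

```bash
python3 -c "
from h import *
st((500,325,63,1.671))"
```

```text
t 2.68 p [501.7 325.6  67.4] z [ 0.011  0.003 -1.   ] y az 1.668 F [ 0.42 -0.45 -2.18] w 0.671 q [ 0.381  0.632  1.463 -0.002  1.035 -1.287]
d [-1.7 -0.6 -4.4] dyaw 0.003
```

Call:
play_rows([
  [0,0,20,0,0,0,-1],
  [0,0,35,0,0,0,-1],
  [0,0,40,0,0,0,-1],
  [0,0,30,0,0,0,-1],
  [0,0,10,0,0,0,-1],
])

```text
time_s: 3.1
eef_pos: [498.3, 323.7, 204.0]
ee_rot: [0.001, -0.048, 0.999, -0.001]
force: [-0.0, -0.1, -2.3]
grip_width: 0.67
```

```bash
python3 -c "
from h import *
F(12); st()"
```

```text
F [-0.06 -0.23 -2.82] [0.57 0.36 0.99]
t 3.7 p [497.2 323.3 198.8] z [-0.005 -0.004 -1.   ] y az 1.668 F [ 0.46 -0.13 -3.14] w 0.676 q [ 0.38   0.491  1.324 -0.002  1.332 -1.287]
```

```bash
cat > ori.py <<'E'
from h import *
D=[json.loads(l) for l in open('log.txt')]
q=D[-1][0]; e=D[-1][2]; Re=Ro.from_quat([e[1],e[2],e[3],e[0]])
A=Ro.from_euler('ZYZYZ',[q[0],q[1]+q[2],q[3],q[4],q[5]])
T=A.inv()*Re; print('twist',np.round(T.as_rotvec(),3))
if __name__=='__main__':
  for q1 in(-.8,-.5):
   for s in(1.6,1.9):
    for dy in(0,.5):
     out=[]
     for th in(0,.5,1.0,1.45):
      R=Ro.from_euler('Z',dy)*Ro.from_euler('Y',-th)*Ro.from_euler('Z',-dy)*Ro.from_euler('Z',dy)*Re
      w=(Ro.from_euler('ZY',[q1,s]).inv()*R*T.inv()).as_euler('ZYZ'); out.append(np.round(w,2).tolist())
     print(q1,s,dy,out)
E
python3 ori.py; python3 -c "
from h import *
F(14)"
```

```text
F [-0.19  0.08 -2.81] [0.26 0.57 0.41]Traceback (most recent call last):
  File "ori.py", line 4, in <module>
    A=Ro.from_euler('ZYZYZ',[q[0],q[1]+q[2],q[3],q[4],q[5]])
  File "scipy/spatial/transform/_rotation.pyx", line 1413, in scipy.spatial.transform._rotation.Rotation.from_euler
ValueError: Expected axis specification to be a non-empty string of upto 3 characters, got ZYZYZ
```

Call:
play_rows([
  [0,-20,10,0,0,0,-1],
  [2,-35,10,0,0,0,-1],
  [2,-40,5,0,0,0,-1],
  [2,-40,0,0,0,0,-1],
  [2,-40,0,0,0,0,-1],
])

```text
time_s: 4.82
eef_pos: [503.2, 148.8, 224.4]
ee_rot: [-0.002, -0.054, 0.999, -0.001]
force: [2.0, -0.3, -2.3]
grip_width: 0.676
```

Call:
play_rows([
  [2,-40,0,0,0,0,-1],
  [2,-40,0,0,0,0,-1],
  [2,-40,0,0,0,0,-1],
  [2,-40,0,0,0,0,-1],
  [2,-40,0,0,0,0,-1],
])

```text
time_s: 5.23
eef_pos: [511.7, -59.8, 226.1]
ee_rot: [-0.001, -0.055, 0.998, -0.002]
force: [-0.2, 0.2, -3.0]
grip_width: 0.675
```

```bash
python3 -c "
from h import *
st((535,-331,215,1.571))"
```

```text
t 5.23 p [511.7 -59.8 226.1] z [-0.001 -0.003 -1.   ] y az 1.68 F [-0.23  0.25 -2.99] w 0.675 q [-0.342  0.296  1.535 -0.003  1.311 -2.022]
d [  23.3 -271.2  -11.1] dyaw -0.109
```

Weight is about 2.8–3.0 N, so the left pot is loaded.

Call:
play_rows([
  [3,-40,0,0,0,0,-1],
  [3,-40,0,0,0,0,-1],
  [3,-40,0,0,0,0,-1],
  [3,-40,0,0,0,0,-1],
  [3,-40,0,0,0,0,-1],
])

```text
time_s: 5.65
eef_pos: [524.9, -267.8, 227.4]
ee_rot: [0.001, -0.054, 0.999, -0.002]
force: [0.9, -0.0, -2.2]
grip_width: 0.674
```

Call:
play_rows([
  [3,-35,0,0,0,0,-1],
  [3,-20,0,0,0,0,-1],
  [0,0,0,0,0,0,-1],
])

```text
time_s: 5.9
eef_pos: [529.2, -333.4, 226.3]
ee_rot: [0.0, -0.051, 0.999, -0.003]
force: [-0.3, -0.1, -4.0]
grip_width: 0.672
```

```bash
sed -i "s/A=Ro.*/A=Ro.from_euler('ZYZ',[q[0],q[1]+q[2],q[3]])*Ro.from_euler('YZ',[q[4],q[5]])/" ori.py; python3 -c "
from h import *
st((535,-331,215,1.571))"; python3 ori.py
```

```text
t 5.9 p [ 529.2 -333.4  226.3] z [ 0.001 -0.007 -1.   ] y az 1.672 F [-0.26 -0.07 -4.03] w 0.672 q [-0.748  0.54   1.176 -0.004  1.42  -2.419]
d [  5.8   2.4 -11.3] dyaw -0.101
twist [ 0.    -0.     1.571]
-0.8 1.6 0 [[-0.0, 1.54, -2.47], [0.37, 1.2, -2.55], [0.85, 0.92, -2.79], [1.43, 0.8, 3.12]]
-0.8 1.6 0.5 [[-0.0, 1.53, -2.97], [0.49, 1.41, -3.02], [0.99, 1.32, -3.12], [1.45, 1.29, 3.04]]
-0.8 1.9 0 [[-0.0, 1.24, -2.47], [0.44, 0.92, -2.68], [1.08, 0.75, -3.12], [1.73, 0.8, 2.7]]
-0.8 1.9 0.5 [[-0.0, 1.23, -2.97], [0.53, 1.15, 3.11], [1.08, 1.17, 2.89], [1.54, 1.27, 2.73]]
-0.5 1.6 0 [[-0.01, 1.54, -2.17], [0.25, 1.1, -2.23], [0.66, 0.71, -2.49], [1.37, 0.5, -3.08]]
-0.5 1.6 0.5 [[-0.0, 1.54, -2.67], [0.43, 1.28, -2.74], [0.93, 1.07, -2.93], [1.45, 0.99, 3.08]]
-0.5 1.9 0 [[-0.01, 1.24, -2.17], [0.31, 0.82, -2.34], [0.97, 0.5, -2.87], [1.92, 0.52, 2.58]]
-0.5 1.9 0.5 [[-0.0, 1.24, -2.67], [0.49, 1.01, -2.89], [1.1, 0.91, 3.04], [1.65, 0.99, 2.72]]
```

The wrist model fits. With this grip, joint 6 would leave its range while tipping, so I'll spin the pot the long way to yaw about 1.25 and tip it toward −y.

Call:
play_rows([
  [0,2,0,0,0,-0.125,-1],
  [0,2,0,0,0,-0.125,-1],
  [0,2,0,0,0,-0.125,-1],
  [0,2,0,0,0,-0.125,-1],
  [0,2,0,0,0,-0.125,-1],
])

```text
time_s: 6.32
eef_pos: [528.4, -324.1, 224.9]
ee_rot: [-0.001, 0.26, 0.966, -0.002]
force: [0.6, -0.2, -3.3]
grip_width: 0.675
```

Call:
play_rows([
  [-1,2,0,0,0,-0.125,-1],
  [-1,2,0,0,0,-0.125,-1],
  [-1,2,0,0,0,-0.125,-1],
  [-1,2,0,0,0,-0.125,-1],
  [-1,2,0,0,0,-0.125,-1],
])

```text
time_s: 6.73
eef_pos: [523.5, -310.6, 224.9]
ee_rot: [-0.002, 0.544, 0.839, -0.001]
force: [0.1, 0.8, -2.6]
grip_width: 0.675
```

Call:
play_rows([
  [-1,2,0,0,0,-0.125,-1],
  [-1,2,0,0,0,-0.125,-1],
  [-1,2,0,0,0,-0.125,-1],
  [-1,2,0,0,0,-0.125,-1],
  [-1,2,0,0,0,-0.125,-1],
])

```text
time_s: 7.15
eef_pos: [518.5, -297.1, 225.2]
ee_rot: [-0.003, 0.776, 0.631, -0.0]
force: [0.4, -0.7, -2.2]
grip_width: 0.672
```

Call:
play_rows([
  [-1,2,0,0,0,-0.125,-1],
  [-1,2,0,0,0,-0.125,-1],
  [-1,2,0,0,0,-0.125,-1],
  [-1,2,0,0,0,-0.125,-1],
  [-1,2,0,0,0,-0.125,-1],
])

```text
time_s: 7.57
eef_pos: [513.5, -283.6, 225.6]
ee_rot: [-0.003, 0.932, 0.362, 0.001]
force: [0.5, -0.6, -3.1]
grip_width: 0.677
```

```bash
python3 -c "
from h import *
st((500,-276,160,1.25+1.571))"
```

```text
t 7.57 p [ 513.5 -283.6  225.6] z [-0.     0.006 -1.   ] y az 2.312 F [ 0.47 -0.65 -3.13] w 0.677 q [-0.706  0.456  1.308  0.005  1.382  0.122]
d [-13.5   7.6 -65.6] dyaw 0.509
```

Call:
play_rows([
  [-2,1,-2,0,0,-0.125,-1],
  [-2,1,-2,0,0,-0.125,-1],
  [-2,1,-2,0,0,-0.125,-1],
  [-2,1,-2,0,0,-0.125,-1],
  [-2,1,-2,0,0,-0.125,-1],
])

```text
time_s: 7.98
eef_pos: [503.5, -275.3, 216.2]
ee_rot: [-0.002, 0.998, 0.058, 0.003]
force: [0.3, -0.2, -3.2]
grip_width: 0.669
```

Call:
play_rows([
  [-2,1,-2,0,0,-0.125,-1],
  [-2,1,-2,0,0,-0.125,-1],
  [-2,1,-2,0,0,-0.125,-1],
  [-2,1,-2,0,0,-0.125,-1],
  [-2,1,-2,0,0,-0.125,-1],
])

```text
time_s: 8.4
eef_pos: [493.2, -267.3, 206.4]
ee_rot: [-0.001, 0.968, -0.252, 0.003]
force: [0.4, 0.3, -3.3]
grip_width: 0.67
```

Call:
play_rows([
  [-1,0,-2,0,0,-0.125,-1],
  [-1,0,-2,0,0,-0.125,-1],
  [-1,0,-2,0,0,-0.125,-1],
  [-1,0,-2,0,0,-0.125,-1],
  [-1,0,-2,0,0,-0.125,-1],
])

```text
time_s: 8.82
eef_pos: [487.9, -264.3, 196.7]
ee_rot: [-0.0, 0.844, -0.537, 0.004]
force: [0.0, 0.4, -2.9]
grip_width: 0.67
```

Call:
play_rows([
  [0,0,-2,0,0,-0.12,-1],
  [0,0,-2,0,0,-0.12,-1],
  [0,0,-2,0,0,-0.12,-1],
  [0,0,-2,0,0,-0.12,-1],
  [0,0,-2,0,0,-0.08,-1],
])

```text
time_s: 9.23
eef_pos: [487.8, -261.6, 187.0]
ee_rot: [-0.001, -0.653, 0.758, -0.005]
force: [0.4, 1.0, -3.3]
grip_width: 0.674
```

```bash
python3 -c "
from h import *
st((488,-272,180,1.4+1.571))"; python3 - <<'E'
from ori import *
# tip about pot y: pot x azimuth psi; here pot y az ~ y az
y=Re.as_matrix()[:,1]; y=y*[1,1,0]
psi=np.arctan2(y[1],y[0])%np.pi-np.pi/2; print('psi',psi)
ax=np.array([-np.sin(psi),np.cos(psi),0]); print('axis for tip (rotvec -ax)',-ax)
for th in(0,.4,.8,1.2,1.45):
  for s in(1.6,1.9):
    w=(Ro.from_euler('ZY',[q[0],s]).inv()*Ro.from_rotvec(-ax*th)*Re*T.inv()).as_euler('ZYZ'); print(th,s,np.round(w,2))
E
```

```text
t 9.23 p [ 487.8 -261.6  187. ] z [ 0.005 -0.008 -1.   ] y az 2.993 F [ 0.4   0.97 -3.31] w 0.674 q [-0.703  0.408  1.483 -0.003  1.242  2.589]
d [  0.2 -10.4  -7. ] dyaw -0.022
twist [0.    0.    1.571]
psi 1.4219188330836459
axis for tip (rotvec -ax) [ 0.9889382  -0.14832814 -0.        ]
0 1.6 [-0.    1.53  2.59]
0 1.9 [-0.    1.23  2.59]
0.4 1.6 [0.34 1.74 2.61]
0.4 1.9 [0.34 1.46 2.51]
0.8 1.6 [0.71 1.93 2.71]
0.8 1.9 [0.66 1.69 2.52]
1.2 1.6 [1.12 2.06 2.89]
1.2 1.9 [1.   1.92 2.6 ]
1.45 1.6 [1.4  2.11 3.03]
1.45 1.9 [1.24 2.03 2.7 ]
```

Call:
play_rows([
  [-6,-5,-2,0,0,0.12,-1],
  [-6,-5,-2,0,0,0.12,-1],
  [0,0,-3,0.12,0.012,0,-1],
  [0,0,-3,0.12,0.012,0,-1],
  [0,0,-3,0.12,0.012,0,-1],
])

```text
time_s: 9.65
eef_pos: [476.7, -265.9, 177.2]
ee_rot: [-0.124, 0.729, -0.66, -0.13]
force: [-0.2, 0.9, -1.9]
grip_width: 0.671
```

Call:
play_rows([
  [0,0,-3,0.124,0.012,0,-1],
  [0,0,-3,0.124,0.012,0,-1],
  [0,0,-3,0.124,0.012,0,-1],
])

```text
time_s: 9.9
eef_pos: [477.6, -266.2, 170.8]
ee_rot: [-0.247, 0.692, -0.625, -0.262]
force: [1.2, 0.0, -2.2]
grip_width: 0.67
```

```bash
python3 -c "
from h import *
st((472,-272,150,0))"
```

```text
t 9.9 p [ 477.6 -266.2  170.8] z [-0.053  0.67  -0.741] y az 0.096 F [ 1.19  0.02 -2.15] w 0.67 q [-0.905  0.713  1.208  0.397  1.845  2.119]
d [ -5.6  -5.8 -20.8] dyaw -0.096
```

Call:
play_rows([
  [-1,-1,-4,0.124,0.012,0,-1],
  [-1,-1,-4,0.124,0.012,0,-1],
  [-1,-1,-4,0.124,0.012,0,-1],
  [-1,-1,-4,0.124,0.012,0,-1],
  [-1,-1,-3,0.124,0.012,0,-1],
])

```text
time_s: 10.32
eef_pos: [473.5, -273.5, 152.9]
ee_rot: [-0.431, 0.576, -0.522, -0.459]
force: [-0.1, 0.4, -2.5]
grip_width: 0.67
```

Call:
play_rows([
  [-1,0,-2,0.1,0.01,0,-1],
  [0,0,0,0,0,0,-1],
  [0,0,0,0,0,0,-1],
])

```text
time_s: 10.57
eef_pos: [472.2, -273.3, 146.4]
ee_rot: [-0.458, 0.547, -0.499, -0.492]
force: [0.6, -0.5, 0.1]
grip_width: 0.672
```

```bash
python3 -c "
from h import *
st((472,-272,150,0)); F(4); cap('side','s2.png'); cap('top','t2.png')
a=cv2.imread('pics/s2.png')[250:,150:]; b=cv2.imread('pics/t2.png')[150:320,330:540]
cv2.imwrite('pics/v2.png',np.hstack([cv2.resize(a,None,fx=1,fy=300/170),cv2.resize(b,None,fx=300/170*.9,fy=300/170)][:0] or [cv2.resize(a,(410,300)),cv2.resize(b,(370,300))]))"
```

```text
t 10.57 p [ 472.2 -273.3  146.4] z [-0.081  0.992 -0.096] y az 0.082 F [ 0.59 -0.48  0.08] w 0.672 q [-0.98   1.087  1.014  0.748  2.348  2.191]
d [-0.2  1.3  3.6] dyaw -0.082
F [-0.35 -0.1  -1.75] [0.55 0.29 0.58]
```

View pics/v2.png

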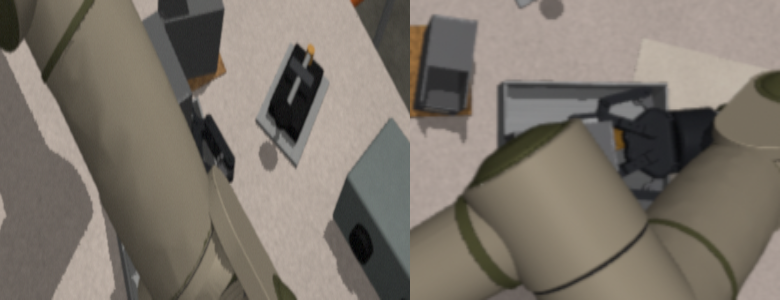

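The wrist force fell from about −3 N to −1.7 N, and something orange is visible in the tray at (618,140), so the battery is out. Untipping and carrying the pot back.

Call:
play_rows([
  [0,0,4,-0.124,-0.01,0,-1],
  [0,0,4,-0.124,-0.01,0,-1],
  [0,0,4,-0.124,-0.01,0,-1],
  [0,0,4,-0.124,-0.01,0,-1],
  [0,0,4,-0.124,-0.01,0,-1],
])

```text
time_s: 11.28
eef_pos: [471.1, -275.0, 166.3]
ee_rot: [-0.281, 0.672, -0.615, -0.302]
force: [0.7, 1.0, -0.5]
grip_width: 0.674
```

Call:
play_rows([
  [0,0,8,-0.124,-0.01,0,-1],
  [0,5,8,-0.124,-0.01,0,-1],
  [0,10,8,-0.124,-0.01,0,-1],
  [0,20,8,-0.124,-0.01,0,-1],
  [0,20,8,-0.124,-0.01,0,-1],
])

```text
time_s: 11.7
eef_pos: [470.7, -223.7, 213.9]
ee_rot: [-0.081, 0.733, -0.67, -0.078]
force: [0.9, 0.7, -0.9]
grip_width: 0.672
```

```bash
cat >> h.py <<'E'
def goal(x,y,z,az):
    "residual shift, and world rotvec to tool-down with jaw azimuth az (mod pi)"
    s=sense(); e=s['ee_rot']; R=Ro.from_quat([e[1],e[2],e[3],e[0]])
    best=None
    for a in(az,az+np.pi):
        Y=np.array([np.cos(a),np.sin(a),0]); Z=np.array([0,0,-1.]); X=np.cross(Y,Z)
        r=(Ro.from_matrix(np.c_[X,Y,Z])*R.inv()).as_rotvec()
        if best is None or np.linalg.norm(r)<np.linalg.norm(best): best=r
    print('t',round(s['time_s'],2),'shift',np.round(np.array([x,y,z])-s['eef_pos'],1),'rot',np.round(best,3),'q',np.round(s['joints'],2),'w',round(s['grip_width'],3),'F',np.round(s['force'],1))
E
python3 -c "
from h import *
st(); goal(490,-210,210,1.65+1.571)"
```

```text
t 11.7 p [ 470.7 -223.7  213.9] z [-0.007  0.224 -0.975] y az 0.088 F [ 0.87  0.7  -0.95] w 0.672 q [-0.75   0.386  1.46   0.161  1.458  2.271]
t 11.7 shift [19.3 13.7 -3.9] rot [-0.226 -0.006 -0.01 ] q [-0.75  0.39  1.46  0.16  1.46  2.27] w 0.672 F [ 0.9  0.7 -0.9]
```

Call:
play_rows([
  [0,20,0,-0.113,0,0,-1],
  [1,30,0,-0.113,0,0,-1],
  [1,39,0,0,0,0.12,-1],
  [1,39,0,0,0,0.12,-1],
  [1,39,0,0,0,0.12,-1],
])

```text
time_s: 12.12
eef_pos: [473.4, -50.2, 224.0]
ee_rot: [0.004, 0.849, -0.528, 0.016]
force: [1.9, 0.7, -1.4]
grip_width: 0.674
```

Call:
play_rows([
  [1,39,0,0,0,0.12,-1],
  [1,39,0,0,0,0.12,-1],
  [1,39,0,0,0,0.12,-1],
  [1,39,0,0,0,0.12,-1],
  [1,39,0,0,0,0.12,-1],
])

```text
time_s: 12.53
eef_pos: [474.9, 155.6, 229.8]
ee_rot: [-0.003, 0.97, -0.241, 0.022]
force: [1.9, -1.4, -2.0]
grip_width: 0.675
```

Call:
play_rows([
  [1,39,0,0,0,0.12,-1],
  [1,39,0,0,0,0.12,-1],
  [1,39,0,0,0,0.12,-1],
  [1,30,0,0,0,0.1,-1],
  [0,10,0,0,0,0,-1],
])

```text
time_s: 12.95
eef_pos: [474.6, 325.8, 235.0]
ee_rot: [-0.011, 1.0, 0.003, 0.024]
force: [0.4, 0.3, -1.5]
grip_width: 0.673
```

```bash
python3 -c "
from h import *
goal(485,327,67,1.631);st()"
```

```text
t 12.95 shift [  10.4    1.2 -168. ] rot [-0.023  0.048  0.055] q [0.4  0.39 1.38 0.   1.32 1.96] w 0.673 F [ 0.4  0.3 -1.5]
t 12.95 p [474.6 325.8 235. ] z [ 0.049  0.021 -0.999] y az 1.577 F [ 0.42  0.35 -1.48] w 0.673 q [3.980e-01 3.930e-01 1.376e+00 1.000e-03 1.319e+00 1.963e+00]
```

Call:
play_rows([
  [5,1,-30,-0.012,0.024,0.028,-1],
  [5,0,-40,-0.011,0.024,0.027,-1],
  [0,0,-40,0,0,0,-1],
  [0,0,-20,0,0,0,-1],
  [0,0,0,0,0,0,-1],
])

```text
time_s: 13.37
eef_pos: [483.7, 330.1, 106.6]
ee_rot: [-0.002, 0.999, 0.033, 0.005]
force: [0.1, 0.4, -1.7]
grip_width: 0.677
```

```bash
python3 -c "
from h import *
goal(485,327,67,1.631)"
```

```text
t 13.37 shift [  1.3  -3.1 -39.6] rot [-0.004  0.01  -0.005] q [ 0.4   0.56  1.47 -0.    1.1   1.9 ] w 0.677 F [ 0.1  0.4 -1.7]
```

Call:
play_rows([
  [1,-2,-15,0,0.008,0,-1],
  [0,-1,-12,0,0,0,-1],
  [0,0,-6,0,0,0,-1],
  [0,0,-2,0,0,0,-1],
])

```text
time_s: 13.7
eef_pos: [486.7, 326.4, 74.5]
ee_rot: [-0.003, 0.999, 0.031, 0.004]
force: [0.3, -0.4, -1.8]
grip_width: 0.677
```

```bash
python3 -c "
from h import *
goal(485,327,67,1.631)"
```

```text
t 13.7 shift [-1.7  0.6 -7.5] rot [-0.006  0.008 -0.002] q [0.39 0.6  1.5  0.   1.03 1.9 ] w 0.677 F [ 0.3 -0.4 -1.8]
```

Call:
play_rows([
  [-1,0,-4,-0.003,0.005,0,-1],
  [0,0,-2,0,0,0,-1],
  [0,0,-1.5,0,0,0,-1],
  [0,0,0,0,0,0,-1],
])

```text
time_s: 14.03
eef_pos: [487.1, 326.7, 69.2]
ee_rot: [-0.002, 1.0, 0.031, 0.003]
force: [0.2, 0.8, -1.8]
grip_width: 0.671
```

```bash
python3 -c "
from h import *
goal(485,327,67,1.631)"
```

```text
t 14.03 shift [-2.1  0.3 -2.2] rot [-0.005  0.007 -0.001] q [0.39 0.61 1.5  0.   1.03 1.9 ] w 0.671 F [ 0.2  0.8 -1.8]
```

Call:
play_rows([
  [-2,0,-3,0,0.006,0,-1],
  [0,0,-2,0,0,0,-1],
  [0,0,0,0,0,0,-1],
])

```text
time_s: 14.28
eef_pos: [485.6, 327.0, 65.4]
ee_rot: [-0.003, 1.0, 0.031, 0.001]
force: [-0.6, -0.7, 0.4]
grip_width: 0.669
```

```bash
python3 -c "
from h import *
goal(485,327,67,1.631)"
```

```text
t 14.28 shift [-0.6 -0.   1.6] rot [-0.006  0.002 -0.002] q [0.39 0.61 1.5  0.   1.02 1.9 ] w 0.669 F [-0.6 -0.7  0.4]
```

Contact (Fz turned positive). Releasing, then on to the middle pot.

Call:
play_rows([
  [0,0,0,0,0,0,1],
  [0,0,0,0,0,0,1],
  [0,0,0,0,0,0,1],
  [0,0,0,0,0,0,1],
  [0,0,15,0,0,0,1],
])

```text
time_s: 14.7
eef_pos: [484.7, 326.7, 78.6]
ee_rot: [-0.002, 1.0, 0.031, -0.0]
force: [-0.6, 0.2, -0.3]
grip_width: 1.0
```

Call:
play_rows([
  [0,0,35,0,0,0,1],
  [0,0,40,0,0,0,1],
  [10,-15,35,0,0,-0.02,1],
  [22,-28,5,0,0,-0.03,1],
  [22,-28,0,0,0,-0.03,1],
])

```text
time_s: 15.12
eef_pos: [535.8, 258.0, 201.1]
ee_rot: [-0.003, 1.0, -0.006, 0.0]
force: [1.1, 0.5, -0.9]
grip_width: 1.0
```

Call:
play_rows([
  [24,-30,0,0,0,-0.03,1],
  [24,-30,0,0,0,-0.03,1],
  [24,-30,0,0,0,-0.03,1],
  [24,-30,0,0,0,0,1],
  [15,-15,0,0,0,0,1],
])

```text
time_s: 15.53
eef_pos: [652.2, 114.5, 204.5]
ee_rot: [-0.003, 0.999, -0.054, 0.004]
force: [0.6, -0.8, 0.6]
grip_width: 0.994
```

```bash
python3 -c "
from h import *
goal(681,85,66,1.461); cap('top','t3.png')"
```

```text
t 15.53 shift [  28.8  -29.5 -138.5] rot [-0.006  0.007 -0.002] q [-0.    0.64  1.07  0.01  1.42  1.67] w 0.994 F [ 0.6 -0.8  0.6]
```

Call:
play_rows([
  [14,-15,0,-0.004,0.004,0,1],
  [12,-12,-15,0,0,0,1],
  [2,-2,-30,0,0,0,1],
  [0,0,-25,0,0,0,1],
  [0,0,0,0,0,0,1],
])

```text
time_s: 16.0
eef_pos: [684.7, 78.8, 132.2]
ee_rot: [-0.001, 0.998, -0.057, 0.004]
force: [-0.3, -0.0, -1.1]
grip_width: 0.997
```

```bash
python3 -c "
from h import *
goal(681,85,66,1.461); F(6); cap('wrist','w2.png')
a=cv2.imread('pics/w2.png'); b=cv2.imread('pics/t3.png')
cv2.imwrite('pics/v3.png',np.hstack([cv2.resize(a,(400,300)),cv2.resize(b[160:310,60:260],(400,300))]))"
```

```text
t 16.0 shift [ -3.7   6.2 -66.2] rot [-0.001  0.007  0.005] q [-0.06  0.76  1.06  0.    1.32  1.63] w 0.997 F [-0.3 -0.  -1.1]
F [0.03 0.34 0.3 ] [0.47 0.12 0.54]
```

View pics/v3.png

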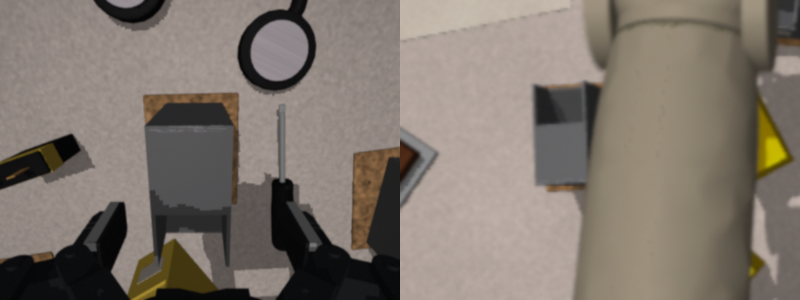

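The middle pot lies slightly left of the finger centre (192 against 208 px), which agrees with the computed +6 mm in y. The left pot stands upright on its cork. Descending.

Call:
play_rows([
  [-3,6,0,0,0.006,0.004,1],
  [0,0,-20,0,0,0,1],
  [0,0,-25,0,0,0,1],
  [0,0,-15,0,0,0,1],
  [0,0,-2,0,0,0,1],
])

```text
time_s: 16.77
eef_pos: [684.8, 88.2, 81.3]
ee_rot: [-0.001, 0.999, -0.053, 0.01]
force: [-0.6, -0.2, 0.0]
grip_width: 0.998
```

```bash
python3 -c "
from h import *
goal(681,85,66,1.461)"
```

```text
t 16.77 shift [ -3.8  -3.2 -15.3] rot [-0.     0.02  -0.003] q [-0.04  0.8   1.12  0.    1.21  1.64] w 0.998 F [-0.6 -0.2  0. ]
```

Call:
play_rows([
  [-4,-2,-12,0,0.02,0,1],
  [0,0,-4,0,0,0,1],
  [0,0,0,0,0,0,-1],
  [0,0,0,0,0,0,-1],
  [0,0,0,0,0,0,-1],
])

```text
time_s: 17.18
eef_pos: [681.2, 87.3, 67.2]
ee_rot: [-0.0, 0.999, -0.053, 0.001]
force: [0.1, 0.5, -0.6]
grip_width: 0.673
```

Call:
play_rows([
  [0,0,0,0,0,0,-1],
  [0,0,0,0,0,0,-1],
  [0,0,0,0,0,0,-1],
])

```text
time_s: 17.43
eef_pos: [681.7, 87.2, 68.4]
ee_rot: [-0.0, 0.999, -0.053, 0.002]
force: [-0.1, -0.5, -1.8]
grip_width: 0.671
```

```bash
python3 -c "
from h import *
goal(681,85,66,1.461);st()"
```

```text
t 17.43 shift [-0.7 -2.2 -2.4] rot [-0.     0.003 -0.004] q [-0.04  0.81  1.12  0.    1.2   1.63] w 0.671 F [-0.1 -0.5 -1.8]
t 17.43 p [681.7  87.2  68.4] z [ 0.003  0.    -1.   ] y az 1.465 F [-0.14 -0.53 -1.8 ] w 0.671 q [-4.300e-02  8.150e-01  1.122e+00  1.000e-03  1.201e+00  1.633e+00]
```

Call:
play_rows([
  [0,0,15,0,0,0,-1],
  [0,0,25,0,0,0,-1],
  [0,0,20,0,0,0,-1],
  [0,0,0,0,0,0,-1],
  [0,0,0,0,0,0,-1],
])

```text
time_s: 17.85
eef_pos: [680.5, 86.9, 128.9]
ee_rot: [-0.0, 0.999, -0.053, -0.0]
force: [-0.2, -0.1, -2.5]
grip_width: 0.673
```

```bash
python3 -c "
from h import *
F(16); goal(681,85,200,1.461)"
```

```text
F [ 0.03 -0.05 -1.37] [0.42 0.42 0.45]
t 18.65 shift [ 0.5 -2.  70.9] rot [-0.    -0.    -0.004] q [-0.04  0.76  1.07  0.    1.32  1.63] w 0.668 F [-0.4  1.1 -1.8]
```

The middle pot weighs about 1.4–1.6 N, so it is empty. Putting it back straight down.

Call:
play_rows([
  [0,0,-25,0,0,0,-1],
  [0,0,-20,0,0,0,-1],
  [0,0,-8,0,0,0,-1],
  [0,0,-3,0,0,0,-1],
])

```text
time_s: 18.98
eef_pos: [681.5, 87.0, 73.5]
ee_rot: [-0.0, 0.999, -0.053, 0.002]
force: [-0.0, -0.6, -0.9]
grip_width: 0.671
```

```bash
python3 -c "
from h import *
goal(682,87.5,67.5,1.465)"
```

```text
t 18.98 shift [ 0.5  0.5 -6. ] rot [-0.     0.004 -0.   ] q [-0.04  0.81  1.12  0.    1.21  1.63] w 0.671 F [-0.  -0.6 -0.9]
```

Call:
play_rows([
  [0,0,-4,0,0.003,0,-1],
  [0,0,-3,0,0,0,-1],
  [0,0,-1,0,0,0,-1],
])

```text
time_s: 19.23
eef_pos: [682.1, 87.0, 66.8]
ee_rot: [-0.0, 0.999, -0.053, 0.001]
force: [-3.9, -0.1, 6.9]
grip_width: 0.671
```

```bash
python3 -c "
from h import *
goal(682,87.5,67.5,1.465)"
```

```text
t 19.23 shift [-0.1  0.5  0.7] rot [-0.     0.003 -0.   ] q [-0.04  0.82  1.12  0.    1.2   1.63] w 0.671 F [-3.9 -0.1  6.9]
```

Call:
play_rows([
  [0,0,0,0,0,0,1],
  [0,0,0,0,0,0,1],
  [0,0,0,0,0,0,1],
  [0,0,0,0,0,0,1],
  [0,0,20,0,0,0,1],
])

```text
time_s: 19.65
eef_pos: [681.8, 87.0, 86.0]
ee_rot: [-0.0, 0.999, -0.053, 0.0]
force: [-0.8, -0.8, -1.3]
grip_width: 1.002
```

Call:
play_rows([
  [0,0,40,0,0,0,1],
  [0,0,40,0,0,0,1],
  [-5,-15,15,0,0,-0.01,1],
  [-14,-38,0,0,0,-0.01,1],
  [-14,-38,0,0,0,-0.01,1],
])

```text
time_s: 20.07
eef_pos: [649.3, 0.2, 189.1]
ee_rot: [-0.0, 0.998, -0.064, 0.004]
force: [0.2, -0.5, 0.2]
grip_width: 0.998
```

Call:
play_rows([
  [-14,-38,0,0,0,0,1],
  [-14,-38,0,0,0,0,1],
  [-13,-34,0,0,0,0,1],
  [-5,-14,0,0,0,0,1],
  [0,0,0,0,0,0,1],
])

```text
time_s: 20.48
eef_pos: [598.8, -134.9, 192.5]
ee_rot: [0.001, 0.998, -0.066, 0.007]
force: [-0.6, -0.1, 0.0]
grip_width: 1.0
```

```bash
python3 -c "
from h import *
goal(593.8,-147,66,1.431)"
```

```text
t 20.48 shift [  -5.   -12.1 -126.5] rot [ 0.003  0.014 -0.007] q [-0.41  0.53  1.28  0.    1.32  1.29] w 1.0 F [-0.6 -0.1  0. ]
```

Call:
play_rows([
  [-5,-12,-10,0,0.013,-0.007,1],
  [0,0,-30,0,0,0,1],
  [0,0,-30,0,0,0,1],
  [0,0,-10,0,0,0,1],
  [0,0,0,0,0,0,1],
])

```text
time_s: 20.9
eef_pos: [593.9, -147.5, 109.7]
ee_rot: [0.002, 0.998, -0.07, 0.001]
force: [-0.0, 1.1, -0.1]
grip_width: 0.999
```

```bash
python3 -c "
from h import *
goal(593.8,-147,66,1.431)"
```

```text
t 20.9 shift [ -0.1   0.5 -43.7] rot [0.005 0.002 0.   ] q [-0.43  0.61  1.37 -0.    1.15  1.28] w 0.999 F [-0.   1.1 -0.1]
```

Call:
play_rows([
  [0,0,-20,0,0,0,1],
  [0,0,-16,0,0,0,1],
  [0,0,-7,0.004,0,0,1],
  [0,0,0,0,0,0,-1],
  [0,0,0,0,0,0,-1],
])

```text
time_s: 21.32
eef_pos: [596.5, -146.0, 69.0]
ee_rot: [0.001, 0.998, -0.068, 0.003]
force: [-0.4, 0.2, 0.4]
grip_width: 0.748
```

Call:
play_rows([
  [0,0,0,0,0,0,-1],
  [0,0,0,0,0,0,-1],
  [0,0,0,0,0,0,-1],
  [0,0,0,0,0,0,-1],
])

```text
time_s: 21.65
eef_pos: [597.7, -146.0, 72.1]
ee_rot: [0.001, 0.998, -0.068, 0.004]
force: [-0.2, 0.3, -3.0]
grip_width: 0.675
```

```bash
python3 -c "
from h import *
goal(593.8,-147,66,1.431);st()"
```

```text
t 21.65 shift [-3.9 -1.  -6.1] rot [ 0.004  0.008 -0.004] q [-0.43  0.66  1.4   0.    1.07  1.28] w 0.675 F [-0.2  0.3 -3. ]
t 21.65 p [ 597.7 -146.    72.1] z [ 0.008 -0.004 -1.   ] y az 1.435 F [-0.19  0.35 -3.  ] w 0.675 q [-0.43   0.66   1.399  0.     1.074  1.276]
```

Call:
play_rows([
  [0,0,15,0,0,0,-1],
  [0,0,30,0,0,0,-1],
  [0,0,38,0,0,0,-1],
  [0,0,38,0,0,0,-1],
  [0,0,10,0,0,0,-1],
])

```text
time_s: 22.07
eef_pos: [594.2, -144.7, 204.6]
ee_rot: [-0.0, 0.998, -0.068, -0.001]
force: [-0.4, -0.1, -1.7]
grip_width: 0.67
```

```bash
python3 -c "
from h import *
F(16); goal(535,-331,200,1.671)"
```

```text
F [ 0.2   0.06 -2.72] [0.54 0.39 0.78]
t 22.87 shift [ -57.9 -186.9    1.7] rot [-0.003 -0.009  0.236] q [-0.43  0.53  1.26  0.    1.36  1.28] w 0.67 F [-0.3  0.1 -2.5]
```

The right pot weighs about 2.8 N, so it is loaded. Carrying it over the tray.

Call:
play_rows([
  [-6,-14,0,0,0,0.1,-1],
  [-12,-28,0,0,0,0.12,-1],
  [-14,-32,0,0,0,0.12,-1],
  [-14,-32,0,0,0,0.12,-1],
  [-12,-28,0,0,0,0.12,-1],
])

```text
time_s: 23.28
eef_pos: [534.6, -276.6, 198.5]
ee_rot: [-0.001, 0.973, 0.231, -0.004]
force: [1.1, -0.6, -2.6]
grip_width: 0.671
```

Call:
play_rows([
  [-8,-14,-5,0,0,0.11,-1],
  [-3,-6,-8,0,0,0,-1],
  [0,0,-5,0,0,0,-1],
])

```text
time_s: 23.53
eef_pos: [520.9, -303.3, 180.8]
ee_rot: [0.001, 0.959, 0.285, -0.004]
force: [0.7, -0.3, -3.4]
grip_width: 0.666
```

```bash
python3 -c "
from h import *
st(); goal(523,-300,175,.55+1.571); F(6)"
```

```text
t 23.53 p [ 520.9 -303.3  180.8] z [-0.007 -0.004 -1.   ] y az 2.149 F [ 0.72 -0.35 -3.39] w 0.666 q [-0.718  0.526  1.318 -0.008  1.3    0.277]
t 23.53 shift [ 2.1  3.3 -5.8] rot [ 0.004 -0.007 -0.028] q [-0.72  0.53  1.32 -0.01  1.3   0.28] w 0.666 F [ 0.7 -0.3 -3.4]
F [-0.17  0.16 -2.79] [0.52 0.57 0.36]
```

Call:
play_rows([
  [0,0,-2,0.068,-0.104,0,-1],
  [0,0,-2,0.068,-0.104,0,-1],
  [0,0,-2,0.068,-0.104,0,-1],
  [0,0,-2,0.068,-0.104,0,-1],
  [0,0,-2,0.068,-0.104,0,-1],
])

```text
time_s: 24.25
eef_pos: [528.9, -296.5, 177.5]
ee_rot: [-0.079, 0.911, 0.277, 0.295]
force: [0.9, 0.6, -2.4]
grip_width: 0.67
```

```bash
python3 -c "
from h import *
st()"
```

```text
t 24.25 p [ 528.9 -296.5  177.5] z [ 0.494  0.308 -0.813] y az 2.156 F [ 0.93  0.63 -2.41] w 0.67 q [-0.963  0.466  1.555  0.68   1.181 -0.27 ]
```

Call:
play_rows([
  [-2,-2,-4,0.068,-0.104,0,-1],
  [-2,-2,-4,0.068,-0.104,0,-1],
  [-2,-2,-4,0.068,-0.104,0,-1],
  [-2,-2,-4,0.068,-0.104,0,-1],
])

```text
time_s: 24.58
eef_pos: [522.6, -305.5, 166.6]
ee_rot: [-0.136, 0.81, 0.246, 0.514]
force: [-0.6, 1.2, -3.2]
grip_width: 0.668
```

```bash
python3 -c "
from h import *
st()"
```

```text
t 24.58 p [ 522.6 -305.5  166.6] z [ 0.766  0.473 -0.435] y az 2.14 F [-0.57  1.24 -3.18] w 0.668 q [-1.135  0.596  1.677  1.15   1.369 -0.723]
```

Call:
play_rows([
  [0,1,-4,0.068,-0.104,0,-1],
  [0,1,-4,0.068,-0.104,0,-1],
  [0,0,-3,0.055,-0.084,0,-1],
  [0,0,0,0,0,0,-1],
  [0,0,0,0,0,0,-1],
])

```text
time_s: 25.0
eef_pos: [522.7, -304.8, 153.9]
ee_rot: [-0.175, 0.709, 0.21, 0.65]
force: [-0.0, -0.5, -0.0]
grip_width: 0.672
```

```bash
python3 -c "
from h import *
st(); F(8); cap('side','s4.png')"
```

```text
t 25.0 p [ 522.7 -304.8  153.9] z [ 0.848  0.522 -0.094] y az 2.125 F [-0.02 -0.48 -0.05] w 0.672 q [-1.18   0.775  1.702  1.386  1.595 -0.942]
F [-0.29  0.44 -1.28] [0.38 0.42 0.25]
```

Force dropped to −1.3 N, so the second battery is out. Untipping.

Call:
play_rows([
  [0,0,5,-0.066,0.104,0,-1],
  [0,0,5,-0.066,0.104,0,-1],
  [0,0,5,-0.066,0.104,0,-1],
  [0,0,5,-0.066,0.104,0,-1],
  [0,0,5,-0.066,0.104,0,-1],
])

```text
time_s: 25.87
eef_pos: [519.7, -306.6, 176.0]
ee_rot: [-0.103, 0.874, 0.255, 0.4]
force: [0.4, 0.0, -1.4]
grip_width: 0.669
```

Call:
play_rows([
  [0,0,6,-0.066,0.104,0,-1],
  [0,0,6,-0.066,0.104,0,-1],
  [0,0,6,-0.066,0.104,0,-1],
  [0,0,6,-0.066,0.104,0,-1],
  [0,0,6,-0.066,0.104,0,-1],
])

```text
time_s: 26.28
eef_pos: [518.4, -309.1, 213.7]
ee_rot: [-0.013, 0.953, 0.28, 0.114]
force: [0.4, 0.2, -1.8]
grip_width: 0.676
```

```bash
python3 -c "
from h import *
st(); goal(602,-140,70,1.611)
g=sense()['ee_rot']; goal(530,-290,200,2.12)"
```

```text
t 26.28 p [ 518.4 -309.1  213.7] z [ 0.21   0.089 -0.974] y az 2.138 F [ 0.37  0.19 -1.78] w 0.676 q [-0.825  0.433  1.392  0.228  1.246  0.109]
t 26.28 shift [  83.6  169.1 -143.7] rot [-0.031  0.231 -0.529] q [-0.82  0.43  1.39  0.23  1.25  0.11] w 0.676 F [ 0.4  0.2 -1.8]
t 26.28 shift [ 11.6  19.1 -13.7] rot [-0.087  0.213 -0.023] q [-0.82  0.43  1.39  0.23  1.25  0.11] w 0.676 F [ 0.4  0.2 -1.8]
```

Call:
play_rows([
  [5,10,0,-0.044,0.105,0,-1],
  [10,20,0,-0.044,0.105,0,-1],
  [16,33,0,0,0,-0.12,-1],
  [16,35,0,0,0,-0.12,-1],
  [16,35,0,0,0,-0.12,-1],
])

```text
time_s: 26.7
eef_pos: [581.6, -178.4, 219.3]
ee_rot: [0.007, 0.995, 0.103, -0.007]
force: [1.4, 0.3, -1.2]
grip_width: 0.668
```

Call:
play_rows([
  [12,22,0,0,0,-0.12,-1],
  [4,8,-5,0,0,-0.03,-1],
  [0,0,-15,0,0,0,-1],
  [0,0,0,0,0,0,-1],
])

```text
time_s: 27.03
eef_pos: [600.4, -137.3, 199.6]
ee_rot: [0.005, 1.0, 0.026, -0.007]
force: [-1.7, -0.1, -2.2]
grip_width: 0.667
```

```bash
python3 -c "
from h import *
goal(602,-140,70,1.611)"
```

```text
t 27.03 shift [   1.6   -2.7 -129.6] rot [ 0.01  -0.013 -0.012] q [-0.41  0.54  1.24 -0.01  1.37  1.11] w 0.667 F [-1.7 -0.1 -2.2]
```

Call:
play_rows([
  [1,-2,-20,0.01,-0.013,-0.012,-1],
  [0,0,-35,0,0,0,-1],
  [0,0,-35,0,0,0,-1],
  [0,0,-15,0,0,0,-1],
  [0,0,-3,0,0,0,-1],
])

```text
time_s: 27.45
eef_pos: [601.7, -140.2, 92.9]
ee_rot: [0.001, 1.0, 0.02, 0.003]
force: [-0.3, 0.2, -0.3]
grip_width: 0.671
```

```bash
python3 -c "
from h import *
goal(602,-140,70,1.611)"
```

```text
t 27.45 shift [  0.3   0.2 -22.9] rot [0.001 0.007 0.001] q [-0.42  0.64  1.37  0.    1.12  1.11] w 0.671 F [-0.3  0.2 -0.3]
```

Call:
play_rows([
  [0,0,-10,0,0.006,0,-1],
  [0,0,-6,0,0,0,-1],
  [0,0,-3,0,0,0,-1],
  [0,0,-1,0,0,0,-1],
])

```text
time_s: 27.78
eef_pos: [602.5, -141.6, 74.4]
ee_rot: [0.001, 1.0, 0.019, 0.001]
force: [-0.4, -0.6, -1.7]
grip_width: 0.671
```

```bash
python3 -c "
from h import *
goal(602,-140,70,1.611)"
```

```text
t 27.78 shift [-0.5  1.6 -4.4] rot [0.002 0.003 0.002] q [-0.42  0.67  1.38 -0.    1.09  1.11] w 0.671 F [-0.4 -0.6 -1.7]
```

Call:
play_rows([
  [0,1,-3,0,0,0,-1],
  [0,0,-2,0,0,0,-1],
  [0,0,-1,0,0,0,-1],
])

```text
time_s: 28.03
eef_pos: [603.6, -141.0, 70.0]
ee_rot: [0.002, 1.0, 0.019, 0.003]
force: [0.6, 0.1, -1.1]
grip_width: 0.673
```

```bash
python3 -c "
from h import *
goal(602,-140,70,1.611)"
```

```text
t 28.03 shift [-1.6  1.  -0. ] rot [0.004 0.006 0.002] q [-0.42  0.67  1.38 -0.    1.08  1.12] w 0.673 F [ 0.6  0.1 -1.1]
```

Call:
play_rows([
  [-1,0,-2,0,0.005,0,-1],
  [0,0,-1,0,0,0,-1],
  [0,0,-1,0,0,0,-1],
])

```text
time_s: 28.28
eef_pos: [604.1, -140.9, 69.7]
ee_rot: [0.003, 1.0, 0.019, 0.003]
force: [-4.3, 0.1, 6.7]
grip_width: 0.67
```

```bash
python3 -c "
from h import *
goal(602,-140,70,1.611)"
```

```text
t 28.28 shift [-2.1  0.9  0.3] rot [0.005 0.006 0.002] q [-0.42  0.67  1.38 -0.    1.08  1.12] w 0.67 F [-4.3  0.1  6.7]
```

Contact. Releasing, raising the arm and swinging clear so I can check from the top.

Call:
play_rows([
  [0,0,0,0,0,0,1],
  [0,0,0,0,0,0,1],
  [0,0,0,0,0,0,1],
  [0,0,0,0,0,0,1],
  [0,0,20,0,0,0,1],
])

```text
time_s: 28.7
eef_pos: [602.8, -140.5, 86.9]
ee_rot: [0.002, 1.0, 0.019, 0.001]
force: [0.3, 0.0, -0.4]
grip_width: 0.998
```

Call:
play_rows([
  [0,0,40,0,0,0,1],
  [0,0,40,0,0,0,1],
  [0,0,40,0,0,0,1],
  [-20,0,40,0,0,0,1],
  [-35,0,20,0,0,0,1],
])

```text
time_s: 29.12
eef_pos: [548.6, -139.6, 266.2]
ee_rot: [0.0, 1.0, 0.02, -0.003]
force: [-0.1, -1.2, 0.6]
grip_width: 0.997
```

Call:
play_rows([
  [-38,0,10,0,0,0,1],
  [-38,0,0,0,0,0,1],
  [-38,0,0,0,0,0,1],
  [-38,0,0,0,0,0,1],
  [-20,0,0,0,0,0,1],
])

```text
time_s: 29.53
eef_pos: [369.7, -138.8, 281.7]
ee_rot: [0.004, 1.0, 0.021, 0.003]
force: [0.5, -0.3, 0.4]
grip_width: 0.996
```

```bash
python3 -c "
from h import *
st(); d=cap('top','t5.png'); cap('side','s5.png')
cv2.imwrite('pics/t5b.png',cv2.convertScaleAbs(cv2.resize(d['img'][100:310,110:390],(800,600),interpolation=cv2.INTER_CUBIC),alpha=1.4))"
```

```text
t 29.53 p [ 369.7 -138.8  281.7] z [ 0.005 -0.007 -1.   ] y az 1.612 F [ 0.48 -0.28  0.44] w 0.996 q [-0.656 -0.024  1.758 -0.003  1.399  0.873]
```

View pics/t5b.png

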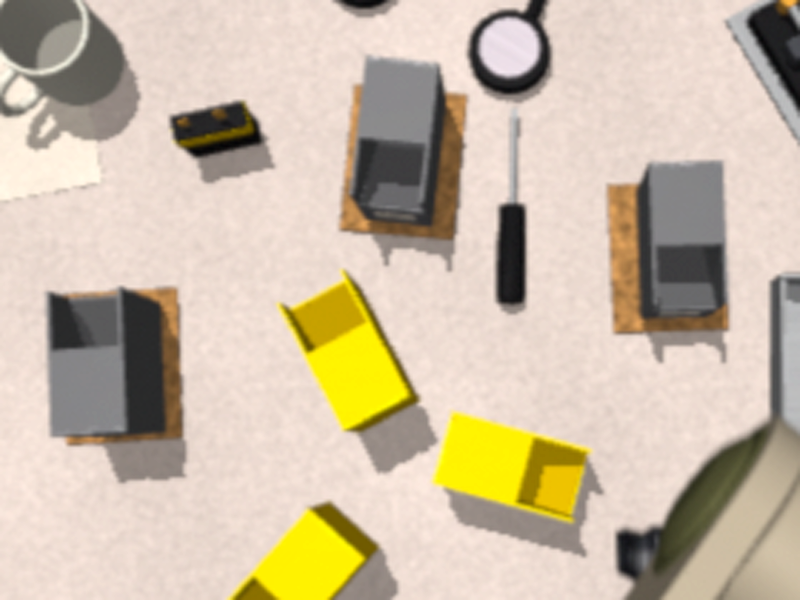

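View pics/s5.png

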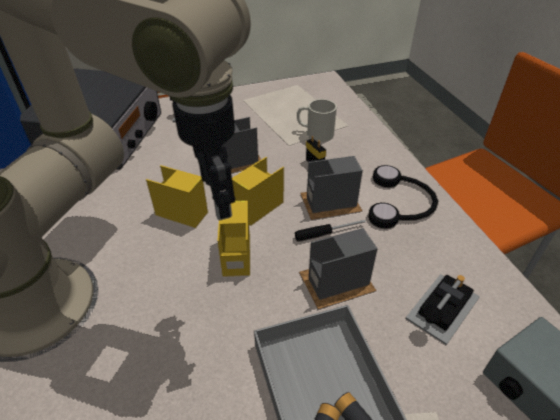

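All three pots are upright on their cork, and both cells show at (350,405) and (328,411) in the side view. Now checking those as numbers.

```bash
python3 - <<'E'
from h import *
from scipy.optimize import least_squares
d=cap('side'); print('cells',ray(d,[(350,405),(328,411)],20))
d=cap('top'); k=800/280; o=np.array([110,100])
for n,p,c in [('L',[(50,435),(127,433),(49,348),(122,345)],(494.4,328.0)),('M',[(367,58),(440,64),(430,150),(360,142)],(673,88.7)),('R',[(648,163),(722,161),(722,245),(655,243)],(590,-140.5))]:
    X=ray(d,np.array(p)/k+o,114)[:,:2]
    b=X[:2].mean(0); f=X[2:].mean(0); u=(f-b)/np.linalg.norm(f-b); ctr=b+56*u
    print(n,np.round(np.linalg.norm(f-b),1),'centre',np.round(ctr,1),'off',np.round(ctr-c,1))
E
```

```text
cells [[ 503.8584992  -385.73471552   20.        ]
 [ 466.65806512 -383.49122021   20.        ]]
L 67.2 centre [491.4 321.1] off [-3.  -6.9]
M 68.3 centre [672.3  84.6] off [-0.7 -4.1]
R 64.8 centre [ 591.8 -142.7] off [ 1.8 -2.2]
```

```bash
python3 -c "
from h import *
d=cap('top'); im=d['img'][180:300,360:500]; a=cv2.imread('pics/s5.png')[300:,220:460]
cv2.imwrite('pics/v6.png',np.hstack([cv2.resize(im,(400,343)),cv2.resize(a,(400,343))]))"
```

```text
(no output)
```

View pics/v6.png

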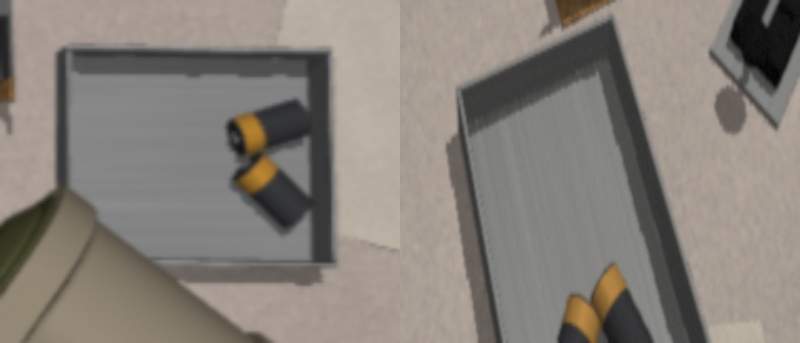

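Both cells lie flat inside the tray walls, at (270,127) and (272,192) in the left panel. The arm is clear of everything, so I'm handing in.

```bash
python3 -c "
from h import *
print(ctrl.finish_job(), sense()['time_s'])"
```

```text
the job is handed in; nothing more can be done
the job is handed in; nothing more can be done
```

I handed the job in with both batteries in the tray and all three pots upright on their own coasters, at about 30 s of the 72 s allowed. No verdict was reported.

- **Weighing:** The left pot read about 2.8–3.0 N and the right pot about 2.8 N, so both were loaded. The middle pot read about 1.4–1.6 N, so it was empty; I lifted it straight up and put it back without tipping it.
- **Tipping:** I tipped the two loaded pots over the tray to about 84–85°. The wrist force fell to an empty-pot level each time (about −1.7 N for the left pot, −1.3 N for the right).
- **Last checks:** In the final pictures, both cells lie flat inside the tray walls. The pot centres measured about 8, 4 and 3 mm (left, middle, right) from their coaster middles, against the 25 mm limit. The flat battery, the screwdriver and the yellow look-alikes looked undisturbed, though I did not re-measure them. The gripper was clear of everything, and no check failed.

The left pot now stands with its mouth facing away from the robot. I had to turn it to keep the last joint within its range while tipping, and the mouth direction does not count.

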